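# Load and clamp the rivet fixture at the scissors bench

### The job

Set up the rivet fixture: set the small tall steel angle bracket into its pocket, foot flat on the pocket floor and upright leg at the end away from the lever's hinge, then set the small upright steel block on the bracket's foot, beside the leg, so that both sit fully home. Lower them in gently rather than dropping them, then press the sprung clamp lever down over them until its detent holds it, and let go. Leave the other things on the bench where they are.

Things in the scene. Friction and masses are not known exactly. Their poses are not given: they have to be found in the camera images.
- fixture: Rivet fixture, bolted down: dark steel base plate 110 (x) by 375 (y) by 12 mm with a walled steel pocket and a hinged clamp lever. Origin on the bench plane, on the plate's long centre line; the plate runs from y -220 to +155 mm. y points from the hinge towards the pocket. The hinge cheeks (52 mm in x, 44 mm in y) rise to 100 mm above the bench; a spring strut and its 90 mm posts stand behind them.
- pocket (a point): Centre of the pocket's floor, 12 mm above the bench, at y +30 mm of the fixture; axes as the fixture's. The pocket is open above, inside 40 mm (x) by 48 mm (y), with walls 7 mm thick that stand 22 mm above its floor.
- pivot (a point): Middle of the lever's hinge axis, at fixture x 0, y -130 mm, 85 mm above the bench. The hinge axis is parallel to the fixture's x.
- lever (a joint): Clamp lever's angle, rad. 0: open, standing 1.25 rad (72 degrees) above level, leaning towards the pocket, tip 253 mm above the bench. Grows as it is pressed; 1.25: down, level, at its stop (elevation = 1.25 minus this value). Let go before about 1.08 it springs back to 0; beyond about 1.13 the detent pulls it to 1.25 and holds it. Pressing square at the paddle takes at most about 10 N.
- paddle (a point): Centre of the upper face of the lever's black rubber paddle (36 mm wide, 45 mm long), 152.5 mm from the hinge axis. y runs along the lever away from the hinge, z out of the upper face. The lever is a steel bar 24 mm wide, 12 mm thick, its middle plane through the hinge axis, 175 mm long from it; a rubber foot under it, 153 mm out, ends 2 mm above the seated block when down.
- bracket: Loose steel angle, L-shaped: 36 mm wide (x), foot 44 mm long (y) and 14 mm thick, upright leg 14 mm thick at the foot's +y end, 54 mm tall over all; about 0.26 kg. Origin at the centre of the foot's underside; leg's middle at y +15 mm. Pinch the leg across its 36 mm width. It starts foot down. In the pocket its y must point as the fixture's y.
- bracket_top (a point): Centre of the top face of the bracket's leg, 54 mm above its underside.
- block: Loose steel block standing upright, 36 (x) by 27 (y) by 40 mm tall, about 0.26 kg, a dark groove line along x on top. Origin at the centre of its underside. It goes on the bracket's foot between the leg and the pocket's hinge-side wall: pocket y about -8 mm, underside 14 mm above the pocket floor, top flush with the leg's. Either way round.
- big_bracket: Bystander: low steel angle, 30 mm wide, foot 75 mm long and only 40 mm tall. Leave it.
- long_block: Bystander: steel block 36 by 85 by 30 mm lying flat, one groove line along its length. Leave it.
- scissors_a: Bystander: red-handled scissors, 190 mm, near the bench's edge at the robot's right. Leave them.
- scissors_b: Bystander: red-handled scissors, 190 mm, close to the robot at its left. Leave them.
- hammer: Bystander: hammer lying beyond the fixture. Leave it.
- dish: Bystander: steel dish of rivets, 110 mm across, 30 mm high, towards the far edge. Leave it.
Things that resemble listed ones, but are neither listed nor needed, are in the scene too. Leave any blue or turquoise look-alike of the bracket alone.

How it is judged:
By the outcome, as a careful person would: the job done as asked, in the order asked, and still so for the second after the job is handed in, with the robot touching nothing.
It also fails if it takes over 70 s, if anything falls off the work surface, if the arm or the gripper's body presses on something with over 40 N, if the wrist force passes 120 N, or if a joint passes its speed limit or range.

### The arm

A 6-joint arm with a two-finger parallel gripper is mounted at the origin on the work surface. World frame = base frame: x ahead of the robot, y to its left, z up, the work surface at z = 0. Lengths are in m, angles in rad, forces in N, time in s.
With the tool pointing down it reaches from about 0.375 to 0.9 m from the base axis. Payload 3.1 kg.
Tool frame: the origin (TCP) lies midway between the tips of the shut fingers; the grasp point (between the pads) lies 19 mm behind it (pinch_z is the distance from the TCP to the grasp point, in m); z points along the fingers, y is the line along which they close (so a half turn about z gives the same grasp; the last joint's range is limited). The gripper opens to 85 mm and grips with 20 to 120 N. Pads are 22 mm wide; open, the fingers measure 114 mm over their backs; the gripper's body (76 mm by 85 mm) begins 54 mm behind the grasp point. The pads swing forward as they close: fully open they stand 13 mm farther back than shut.
Start: joints at [1.079, 0.527, 1.433, -0, 1.181, -0.178], TCP at [0.192, 0.595, 0.231] pointing down, gripper open.
Joint ranges: [-3.08, 3.08], [-0.75, 2.2], [0.22, 2.44], [-1.43, 4.57], [0, 2.65], [-2.85, 2.85]. Speed limits (rad/s): [2.79, 2.79, 3.14, 3.14, 3.14, 3.14].

### API

Orientations are given as a unit quaternion [x, y, z, w].
In Python, from station import sense, snapshot, camera_params, sign_off, pinch_z gives the robot as it stands. The module is installed in compiled form; this text tells all that it offers.
- The arm moves only by the shell command python3 -m handwheel 'ROWS' [FORCE]. ROWS is JSON, a list that holds one entry, the list of rows, each a list of 7 numbers: the turn, a rotation vector about the tool's x, y, z in degrees, then the shift along the tool's x, y, z in m, then the opening, from 0 (shut) to 1 (fully open). A call has 1 to 20 rows; each row shifts and turns the commanded pose from where the row before left it, along the tool's axes as they then stand; what a row does not reach is not made up. A row lasts 1/8 s, in which the tool goes at most 62.5 mm and 10.7 degrees, less where a joint would pass 70% of its speed; a pose out of reach is approached as far as the arm can. A call with a gripper value outside its range is refused whole. The fingers move at their own pace and stop on an object; FORCE is the grip in N (left out, the last holds). Time passes only in rows, so rows that do not move let the fingers close. It gives the time, the measured TCP pose, the force, the opening and the grip force at its end, in the units of the state.
- sense(): the state, without advancing time (a new reading comes with each control period).
- snapshot(name): name is "side" or "top"; returns the picture (420x560x3 uint8, red, green, blue); there is no depth.
- camera_params(name): a dict with "fx", "fy", "cx", "cy" (pixels), "k1" (the pictures are not rectified: a ray, as slopes to the right and down, at radius r is drawn at 1 + k1 r^2 times it, then the intrinsics apply), "world_to_cam" (4x4, takes a point from world to camera coordinates). Camera axes: x right, y down, z forward; pixel columns grow to the right and rows downward; lengths in m; the calibration is good to about 2 mm. A picture is of the moment at which its call begins. camera_params takes no time and is no camera call.
- sign_off(): hands the job in; it is judged then, once.
The state is a dict: "t": time; "q": joint angles; "qd": joint speeds; "tau": joint torques, N m; "tcp_pos": TCP position; "tool_rot": TCP orientation; "force": force on the tool from outside, world axes, zero at the start; "ft_torque": the same for the moment, N m; "finger_gap": opening from 0.0 (shut) to 1.0 (fully open); "gripper_force": force on a finger pad.
Only numpy, scipy, OpenCV 4.12 (cv2) and the standard library are available. Lean on these libraries where they do the work, as an engineer would, in place of code of your own. Each camera call takes 0.05 s, during which the arm holds its last target. There are 200 camera calls.

## Working session

There is one attempt and no reset: what is moved stays moved. The work goes in short steps, Python scripts to look and compute and a shell command to move; the robot and the scene stay as the last step left them, time stands still between calls to the robot, and variables do not carry over. Pictures are saved under pics/ and viewed, at most 10 in all, crops included, and the job is handed in when it is done.

```bash
mkdir -p pics; cat > h.py <<'E'
import numpy as np, cv2
from scipy.spatial.transform import Rotation as R
from station import sense, snapshot, camera_params, sign_off, pinch_z
def save(name,fn):
    im=snapshot(name); cv2.imwrite(fn,im[:,:,::-1]); return im
def K(p): return np.array([[p["fx"],0,p["cx"]],[0,p["fy"],p["cy"]],[0,0,1.]])
def proj(name,X):
    p=camera_params(name);T=np.array(p["world_to_cam"])
    c=np.atleast_2d(X)@T[:3,:3].T+T[:3,3]
    s=c[:,:2]/c[:,2:];r2=(s**2).sum(1,keepdims=True)
    s=s*(1+p["k1"]*r2);return s*[p["fx"],p["fy"]]+[p["cx"],p["cy"]]
def at(name,uv,z):
    p=camera_params(name);T=np.array(p["world_to_cam"])
    s=cv2.undistortPoints(np.array(uv,float).reshape(-1,1,2),K(p),np.array([p["k1"],0,0,0.])).reshape(-1,2)
    d=np.c_[s,np.ones(len(s))]@T[:3,:3];o=-T[:3,:3].T@T[:3,3]
    return o+d*((z-o[2])/d[:,2])[:,None]
E
python3 - <<'E'
from h import *
a=save("top","pics/top.png");b=save("side","pics/side.png")
for n in("top","side"):
    p=camera_params(n);T=np.array(p["world_to_cam"]);print(n,p["fx"],p["k1"],-T[:3,:3].T@T[:3,3],T[:3,:3].round(2).tolist())
s=sense();print(s,pinch_z, R.from_quat(s["tool_rot"]).as_matrix().round(3))
E
```

```text
top 457.5698820631792 0.05243744475138028 [ 0.36214479 -0.02583714  1.39008495] [[-0.02, -1.0, -0.01], [-0.99, 0.02, -0.14], [0.14, 0.0, -0.99]]
side 406.7504804955705 -0.03382195151743405 [0.31833981 0.75850906 0.775683  ] [[-0.97, -0.25, 0.0], [-0.15, 0.59, -0.8], [0.19, -0.77, -0.6]]
{'t': 0.1, 'q': array([ 1.07950532e+00,  5.28426820e-01,  1.43378495e+00, -5.29668078e-06,
        1.18138144e+00, -1.78491623e-01]), 'qd': array([-1.06689025e-03, -5.57434858e-04, -2.54759426e-03, -4.04946124e-05,
       -1.41577496e-03,  5.09979195e-04]), 'tau': array([-1.27613712e-03, -4.43309748e+01, -1.78585947e+01, -2.56593521e-04,
        3.93071488e-03,  1.02478427e-05]), 'tcp_pos': array([0.19198601, 0.59410419, 0.23039509]), 'tool_rot': array([ 1.55761787e-01,  9.87794141e-01, -9.45512282e-04, -3.26444465e-04]), 'force': array([-0.44641323,  0.70284413,  0.32676215]), 'ft_torque': array([-0.01184619,  0.06331107,  0.00673004]), 'gripper_force': 0.0, 'finger_gap': 1.0064178958045242} 0.0187 [[-0.951  0.308 -0.001]
 [ 0.308  0.951 -0.002]
 [ 0.    -0.002 -1.   ]]
```

View pics/top.png

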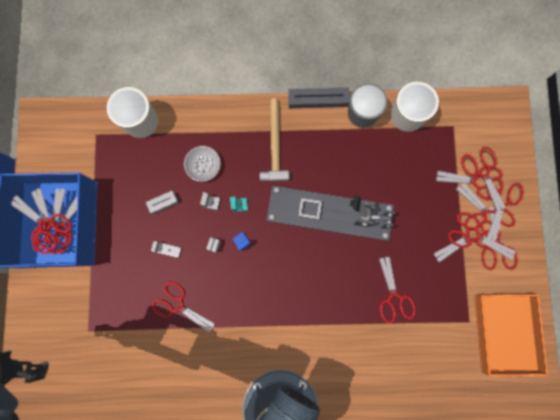

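View pics/side.png

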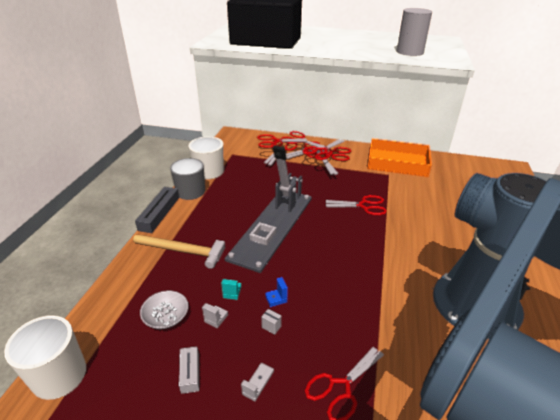

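Top view: small grey L at (210,201), small grey block at (214,245), long block at (162,202), big bracket at (166,249), turquoise and blue look-alikes at (239,204) and (241,241). The fixture plate spans (268..398, 187..240), with the pocket at (310,208). In the side view the L is at (214,316) and the block at (271,321). The two small grey pieces fit the description, so I'll confirm them enlarged.

```bash
python3 - <<'E'
from h import *
a=cv2.imread("pics/top.png");b=cv2.imread("pics/side.png")
f=lambda im,x,y,w,h,s:cv2.resize(im[y:y+h,x:x+w],None,fx=s,fy=s,interpolation=cv2.INTER_CUBIC)
# top objects 195..255 x 185..260 ; x8 -> 
A=f(a,195,188,50,75,8); B=f(b,195,295,100,50,4); B2=f(b,225,215,100,100,4)
c=np.zeros((600,800,3),np.uint8);c[:600,:400]=A;c[:200,400:]=B;c[200:600,400:]=B2
cv2.imwrite("pics/c1.png",c)
A=f(a,262,180,140,65,5.7)
cv2.imwrite("pics/c2.png",A)
E
```

```text
(no output)
```

View pics/c1.png

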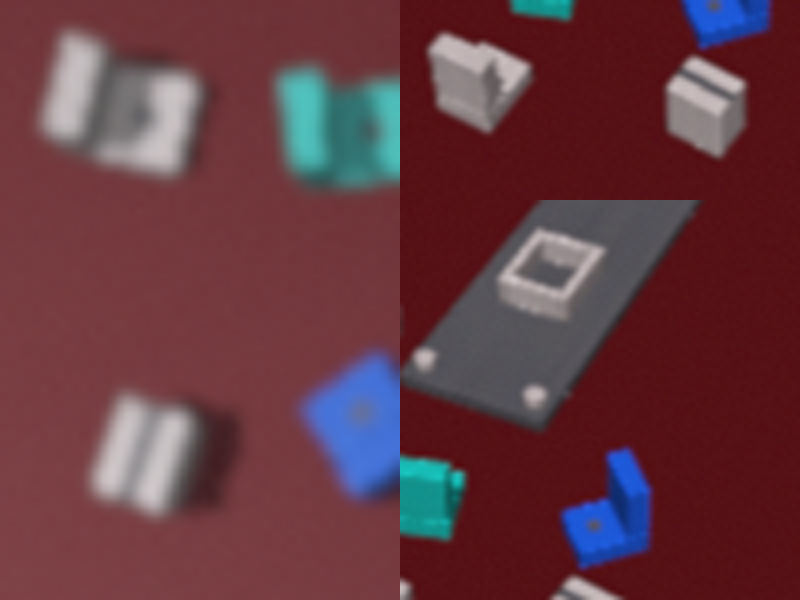

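View pics/c2.png

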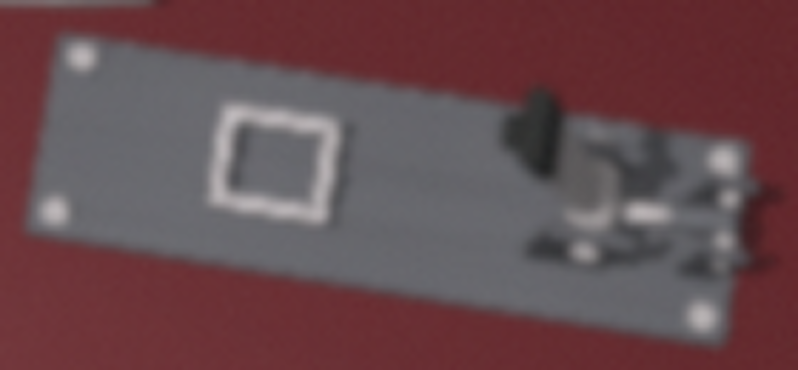

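Crop confirms: the grey L at top crop (40..205, 30..175) has its leg on the left, at +y. The grey block has one groove, with its top centre near crop (143,451). Pocket rim corners in c2 are (222,103), (342,120), (328,222) and (209,205). Now I'll fit poses to these.

```bash
cat > fit.py <<'E'
from h import *
from scipy.optimize import least_squares
c1=lambda x,y:('top',(x+.5)/8-.5+195,(y+.5)/8-.5+188)
c2=lambda x,y:('top',(x+.5)/5.7-.5+262,(y+.5)/5.7-.5+180)
s1=lambda x,y:('side',(x-400+.5)/4-.5+195,(y+.5)/4-.5+295)
s2=lambda x,y:('side',(x-400+.5)/4-.5+225,(y-200+.5)/4-.5+215)
def fit(name,pts,x0):
    m=np.array([p[1] for p,_ in pts])*1.;uv=np.array([[p[0][1],p[0][2]] for p in pts]);X=np.array([p[1] for p in pts])/1000.
    cam=np.array([p[0][0] for p in pts])
    def res(v,sel=None):
        c,s=np.cos(v[2]),np.sin(v[2]);W=np.c_[v[0]+c*X[:,0]-s*X[:,1],v[1]+s*X[:,0]+c*X[:,1],X[:,2]]
        r=np.array([proj(cam[i],W[i])[0]-uv[i] for i in range(len(W))])
        return r
    for g in('top','side','both'):
        k=(cam==g)|(g=='both')
        if k.sum()<2: continue
        o=least_squares(lambda v:res(v)[k].ravel(),x0,x_scale=[.01,.01,.1]).x
        print(name,g,(o[:2]*1000).round(1),np.degrees(o[2]).round(1),'rms px',np.sqrt((res(o)[k]**2).mean()).round(2))
    return o
E
sed -i '/m=np.array/s/m=np.array(\[p\[1\] for p,_ in pts\])\*1.;//' fit.py
cat > run1.py <<'E'
from fit import *
fit('fixture',[(c2(60,36),(55,155,12)),(c2(750,143),(55,-220,12)),(c2(725,345),(-55,-220,12)),(c2(27,233),(-55,155,12)),
 (c2(222,103),(27,61,34)),(c2(342,120),(27,-1,34)),(c2(328,222),(-27,-1,34)),(c2(209,205),(-27,61,34)),
 (s2(498,283),(27,61,34)),(s2(570,303),(-27,61,34)),(s2(540,228),(27,-1,34)),(s2(607,247),(-27,-1,34))],[.45,-.1,0.])
fit('pocketonly',[(c2(222,103),(27,61,34)),(c2(342,120),(27,-1,34)),(c2(328,222),(-27,-1,34)),(c2(209,205),(-27,61,34)),(s2(498,283),(27,61,34)),(s2(570,303),(-27,61,34)),(s2(540,228),(27,-1,34)),(s2(607,247),(-27,-1,34))],[.45,-.1,0.])
fit('bracket',[(c1(66,32),(18,22,54)),(c1(107,46),(18,8,54)),(c1(78,148),(-18,8,54)),(c1(40,134),(-18,22,54)),(c1(205,75),(18,-22,14)),(c1(183,176),(-18,-22,14)),
 (s1(431,48),(18,22,54)),(s1(483,72),(-18,22,54)),(s1(490,132),(-18,22,0)),(s1(440,106),(18,22,0))],[.45,.15,0.])
fit('block',[(c1(122,392),(18,13.5,40)),(c1(92,493),(-18,13.5,40)),(c1(159,404),(18,0,40)),(c1(127,502),(-18,0,40)),
 (s1(719,156),(-18,13.5,0)),(s1(668,126),(18,13.5,0)),(s1(745,128),(-18,-13.5,0)),(s1(695,57),(18,-13.5,40)),(s1(745,72),(-18,-13.5,40)),(s1(717,100),(-18,13.5,40)),(s1(667,88),(18,13.5,40))],[.4,.15,0.])
s=sense();print(s['tcp_pos'])
E
python3 run1.py
```

```text
fixture top [ 568.6 -130.4] -10.5 rms px 0.28
fixture side [ 568.4 -127.1] -9.7 rms px 0.48
fixture both [ 568.5 -129.8] -10.5 rms px 0.46
pocketonly top [ 569.5 -130.7] -9.5 rms px 0.2
pocketonly side [ 568.4 -127.1] -9.7 rms px 0.48
pocketonly both [ 569.1 -129.6] -9.6 rms px 0.5
bracket top [603.9 198.2] -13.1 rms px 0.61
bracket side [604.2 199.6] -15.0 rms px 0.2
bracket both [604.3 198.8] -14.0 rms px 0.53
block top [473.  190.4] -17.5 rms px 0.28
block side [473.8 189.4] -17.5 rms px 1.09
block both [473.6 189.7] -17.3 rms px 0.9
[0.19198601 0.59410419 0.23039509]
```

```bash
cat > go.py <<'E'
# usage: go.py x y z yaw(deg)  (mm) : remaining move in tool axes
import sys
from h import *
x,y,z,yaw=map(float,sys.argv[1:5]);s=sense();M=R.from_quat(s['tool_rot']).as_matrix()
c,n=np.cos(np.radians(yaw)),np.sin(np.radians(yaw))
T=np.array([[-n,c,0],[c,n,0],[0,0,-1]]).T  # tool x=obj y, tool y=obj x, z down
d=np.array([x,y,z])-s['tcp_pos']*1000
print('t',round(s['t'],2),'tcp',(s['tcp_pos']*1000).round(1),'F',s['force'].round(1),'gap',round(s['finger_gap'],3),'grip',round(s['gripper_force'],1))
print('turn',np.degrees(R.from_matrix(M.T@T).as_rotvec()).round(2),'shift now',(M.T@d).round(1),'shift after turn',(T.T@d).round(1),'q6',s['q'][5].round(2))
E
python3 -m handwheel '[[[0,0,9.56,0,0,0,1],[0,0,9.56,0,0,0,1],[0,0,9.56,0,0,0,1],[0,0,9.56,0,0,0,1],[0,0,9.56,0,0,0,1],[0,0,9.56,0,0,0,1],[0,0,9.56,0,0,0,1],[0,0,9.56,0,0,0,1],[0,0,9.56,0,0,0,1],[0,0,0,-0.0215,0.0396,0,1],[0,0,0,-0.0215,0.0396,0,1],[0,0,0,-0.0215,0.0396,0,1],[0,0,0,-0.0215,0.0396,0,1],[0,0,0,-0.0215,0.0396,0,1],[0,0,0,-0.0215,0.0396,0,1],[0,0,0,-0.0215,0.0396,0,1],[0,0,0,-0.0215,0.0396,0,1],[0,0,0,-0.0215,0.0396,0,1],[0,0,0,-0.0215,0.0396,0,1]]]' 40
python3 go.py 607.9 213.4 120 -14
```

```text
t: 2.48
tcp_pos: [0.5254, 0.2893, 0.2308]
tool_rot: [0.788, 0.616, -0.0, -0.0]
force: [-0.8, 0.6, 0.1]
finger_gap: 0.996
gripper_force: 0.0
t 2.48 tcp [525.4 289.3 230.8] F [-0.8  0.6  0.1] gap 0.996 grip 0.0
turn [-0.05  0.02  0.03] shift now [-53.7  98.5 110.8] shift after turn [-53.7  98.4 110.8] q6 0.56
```

```bash
python3 -m handwheel '[[[0,0,0,-0.018,0.0328,0.03,0.8],[0,0,0,-0.018,0.0328,0.03,0.8],[0,0,0,-0.0177,0.0328,0.03,0.8],[0,0,0,0,0,0.03,0.8],[0,0,0,0,0,0.03,0.8],[0,0,0,0,0,0.025,0.8],[0,0,0,0,0,0.02,0.8],[0,0,0,0,0,0.0115,0.8],[0,0,0,0,0,0,0.8]]]'
python3 go.py 607.9 213.4 24 -14; python3 - <<'E'
from h import *
a=save("side","pics/g1s.png");b=save("top","pics/g1t.png")
c=np.zeros((600,800,3),np.uint8)
c[:600,:400]=cv2.resize(cv2.imread("pics/g1s.png")[255:345,185:245],(400,600),interpolation=2)
c[:,400:]=cv2.resize(cv2.imread("pics/g1t.png")[165:240,190:240],(400,600),interpolation=2)
cv2.imwrite("pics/g1.png",c)
E
```

```text
t: 3.6
tcp_pos: [0.6068, 0.2146, 0.0241]
tool_rot: [0.788, 0.616, -0.001, -0.0]
force: [-0.2, -0.0, 0.5]
finger_gap: 0.801
gripper_force: 0.0
t 3.6 tcp [606.8 214.6  24.1] F [-0.2 -0.   0.5] gap 0.801 grip 0.0
turn [-0.08  0.03  0.04] shift now [-0.9  1.4  0.1] shift after turn [-0.9  1.4  0.1] q6 0.41
```

View pics/g1.png

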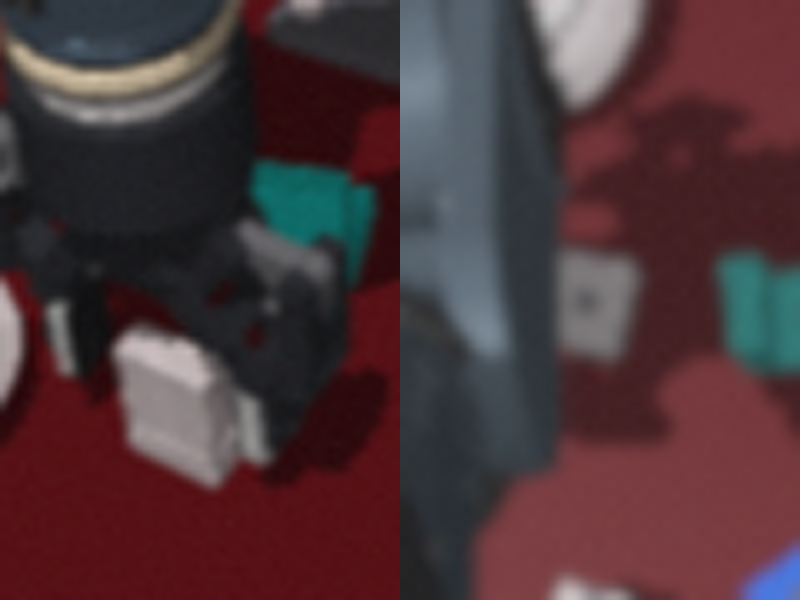

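The leg stands between the open pads: left pad at crop x≈70, leg 115–235, right pad ≈250. Closing will centre it.

```bash
python3 -m handwheel '[[[0,0,0,0,0,0,0.55],[0,0,0,0,0,0,0.5],[0,0,0,0,0,0,0.45],[0,0,0,0,0,0,0.3],[0,0,0,0,0,0,0.2],[0,0,0,0,0,0,0.2],[0,0,0,0,0,0,0.2],[0,0,0,0,0,0,0.2]]]' 50
python3 go.py 607.9 213.4 24 -14
```

```text
t: 4.7
tcp_pos: [0.6079, 0.2148, 0.0255]
tool_rot: [0.788, 0.616, 0.001, 0.0]
force: [0.4, 1.4, 6.3]
finger_gap: 0.408
gripper_force: 51.0
t 4.7 tcp [607.9 214.8  25.5] F [0.4 1.4 6.3] gap 0.408 grip 51.0
turn [ 0.08 -0.04  0.04] shift now [-1.3  0.3  1.5] shift after turn [-1.3  0.3  1.5] q6 0.41
```

```bash
python3 -m handwheel '[[[0,0,0,0,0,-0.01,0.2],[0,0,0,0,0,-0.025,0.2],[0,0,0,0,0,-0.03,0.2],[0,0,0,0,0,-0.025,0.2],[0,0,-3.6,0,0,0,0.2],[0,0,0,0,0,0,0.2]]]' 60
python3 go.py 576.8 -84.3 115 -10.4
```

```text
t: 5.45
tcp_pos: [0.6062, 0.2144, 0.1144]
tool_rot: [0.768, 0.64, -0.001, -0.0]
force: [-0.4, -1.4, -3.6]
finger_gap: 0.41
gripper_force: 60.4
t 5.45 tcp [606.2 214.4 114.4] F [-0.4 -1.4 -3.6] gap 0.41 grip 60.4
turn [-0.11  0.04 -0.  ] shift now [-299.1   25.    -0.4] shift after turn [-299.1   25.    -0.6] q6 0.35
```

```bash
python3 -m handwheel '[[[0,0,0,-0.012,0.0012,0,0.2],[0,0,0,-0.03,0.0025,0,0.2],[0,0,0,-0.035,0.003,0,0.2],[0,0,0,-0.04,0.0033,0,0.2],[0,0,0,-0.04,0.0033,0,0.2],[0,0,0,-0.04,0.0033,0,0.2],[0,0,0,-0.04,0.0033,0,0.2],[0,0,0,-0.03,0.0025,0,0.2],[0,0,0,-0.02,0.0016,0,0.2],[0,0,0,-0.012,0.001,0,0.2],[0,0,0,0,0,0.03,0.2],[0,0,0,0,0,0.02,0.2],[0,0,0,0,0,0,0.2],[0,0,0,0,0,0,0.2]]]'
python3 go.py 576.8 -84.3 66 -10.4; python3 - <<'E'
from h import *
save("side","pics/h1s.png");save("top","pics/h1t.png")
c=np.zeros((600,800,3),np.uint8)
c[:,:500]=cv2.resize(cv2.imread("pics/h1s.png")[180:276,220:300],(500,600),interpolation=2)
c[:,500:]=cv2.resize(cv2.imread("pics/h1t.png")[175:247,280:316],(300,600),interpolation=2)
cv2.imwrite("pics/h1.png",c)
E
```

```text
t: 7.2
tcp_pos: [0.5786, -0.0837, 0.0653]
tool_rot: [0.768, 0.641, 0.0, 0.0]
force: [-0.2, 0.1, -2.4]
finger_gap: 0.409
gripper_force: 60.3
t 7.2 tcp [578.6 -83.7  65.3] F [-0.2  0.1 -2.4] gap 0.409 grip 60.3
turn [0.05 0.   0.08] shift now [-0.9 -1.7 -0.7] shift after turn [-0.9 -1.7 -0.7] q6 -0.15
```

View pics/h1.png

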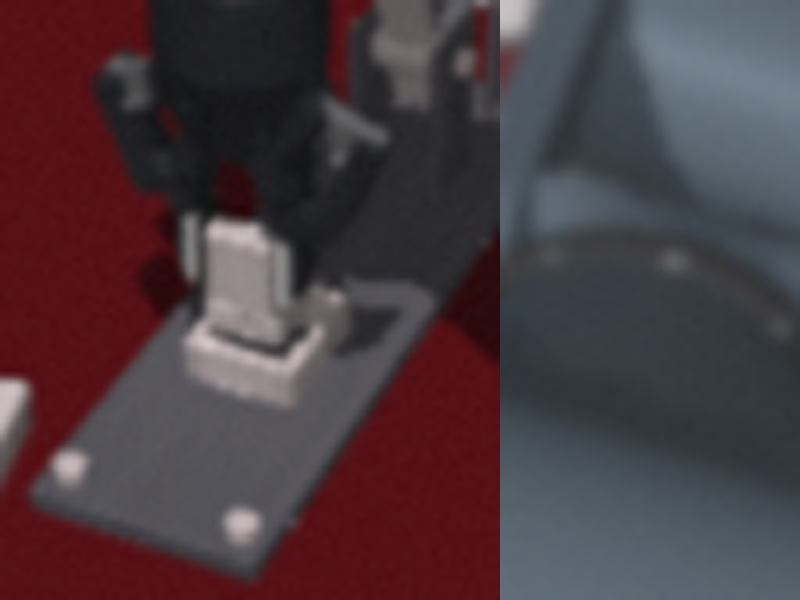

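```bash
cat > pred.py <<'E'
from h import *
import sys
def W(o,yaw,P):
    P=np.array(P)/1000.;c,s=np.cos(np.radians(yaw)),np.sin(np.radians(yaw))
    return np.c_[o[0]+c*P[:,0]-s*P[:,1],o[1]+s*P[:,0]+c*P[:,1],P[:,2]]
def crop(uv,x0,y0,k): return ((uv-[x0,y0]+.5)*k-.5).round(0).tolist()
fx=(.5685,-.1298);fy=-10.4
E
python3 - <<'E'
from pred import *
r=W(fx,fy,[(27,61,34),(-27,61,34),(27,-1,34),(-27,-1,34),(27,61,12),(-27,61,12),(55,155,12),(-55,155,12)])
print('rim',crop(proj('side',r),220,180,6.25))
s=sense();t=s['tcp_pos'];c,n=np.cos(np.radians(-10.4)),np.sin(np.radians(-10.4))
o=t[:2]-.0163*np.array([-n,c]);z=39.8
b=W(o,-10.4,[(18,22,z),(-18,22,z),(18,22,z+54),(-18,22,z+54),(18,8,z+54),(-18,8,z+54)])
print('brk',crop(proj('side',b),220,180,6.25))
d=W(o,-10.4,[(18,32,z),(28,22,z)]);print('per 10mm y, x',crop(proj('side',d),220,180,6.25))
E
python3 - <<'E'
import cv2
a=cv2.imread('pics/h1s.png')[205:250,240:285]
cv2.imwrite('pics/h2.png',cv2.resize(a,(600,600),interpolation=2))
E
```

```text
rim [[189.0, 340.0], [296.0, 373.0], [250.0, 263.0], [355.0, 293.0], [190.0, 377.0], [297.0, 410.0], [33.0, 488.0], [260.0, 565.0]]
brk [[211.0, 324.0], [282.0, 345.0], [207.0, 229.0], [280.0, 250.0], [221.0, 212.0], [294.0, 232.0]]
per 10mm y, x [[200.0, 337.0], [191.0, 318.0]]
```

View pics/h2.png

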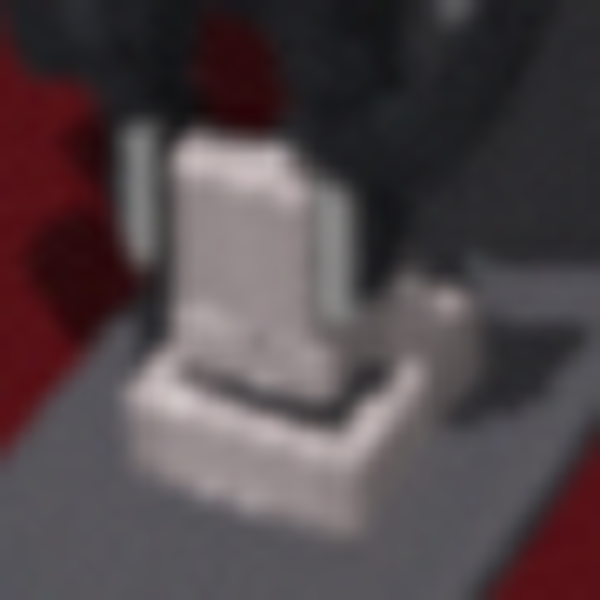

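The picture agrees with the model to within about 0.5 px: bracket front bottom corners at (183,357) and (335,400), rim corners at (132,393) and (366,458). Next I apply the small correction and lower gently.

```bash
python3 -m handwheel '[[[0,0,0,-0.0009,-0.0017,0,0.2],[0,0,0,0,0,0,0.2],[0,0,0,0,0,0.004,0.2],[0,0,0,0,0,0.004,0.2],[0,0,0,0,0,0.003,0.2],[0,0,0,0,0,0.003,0.2],[0,0,0,0,0,0.003,0.2],[0,0,0,0,0,0,0.2]]]'
python3 go.py 576.8 -84.3 37.5 -10.4
```

```text
t: 8.3
tcp_pos: [0.5761, -0.0845, 0.0475]
tool_rot: [0.768, 0.64, -0.0, -0.0]
force: [0.6, 0.0, -2.9]
finger_gap: 0.411
gripper_force: 60.3
t 8.3 tcp [576.1 -84.5  47.5] F [ 0.6  0.  -2.9] gap 0.411 grip 60.3
turn [-0.03 -0.    0.04] shift now [ 0.4  0.7 10. ] shift after turn [ 0.4  0.7 10. ] q6 -0.16
```

```bash
python3 -m handwheel '[[[0,0,0,0,0,0.002,0.2],[0,0,0,0,0,0.002,0.2],[0,0,0,0,0,0.002,0.2],[0,0,0,0,0,0.001,0.2],[0,0,0,0,0,0.001,0.2],[0,0,0,0,0,0.0005,0.2],[0,0,0,0,0,0,0.2]]]'
python3 go.py 576.8 -84.3 37.5 -10.4
python3 -m handwheel '[[[0,0,0,0,0,0.0005,0.2],[0,0,0,0,0,0.0005,0.2],[0,0,0,0,0,0,0.2]]]'
python3 go.py 576.8 -84.3 37.5 -10.4
```

```text
t: 9.18
tcp_pos: [0.5762, -0.0846, 0.0393]
tool_rot: [0.768, 0.64, -0.0, -0.0]
force: [0.4, 0.4, -3.8]
finger_gap: 0.404
gripper_force: 60.3
t 9.18 tcp [576.2 -84.6  39.3] F [ 0.4  0.4 -3.8] gap 0.404 grip 60.3
turn [-0.   -0.    0.04] shift now [0.4 0.5 1.8] shift after turn [0.4 0.5 1.8] q6 -0.16
t: 9.55
tcp_pos: [0.5762, -0.0846, 0.0383]
tool_rot: [0.768, 0.64, -0.0, -0.0]
force: [-1.1, -0.2, -2.6]
finger_gap: 0.411
gripper_force: 60.3
t 9.55 tcp [576.2 -84.6  38.3] F [-1.1 -0.2 -2.6] gap 0.411 grip 60.3
turn [-0.01  0.    0.04] shift now [0.4 0.6 0.8] shift after turn [0.4 0.6 0.8] q6 -0.16
```

```bash
python3 -m handwheel '[[[0,0,0,0,0,0.0005,0.2],[0,0,0,0,0,0.0005,0.2],[0,0,0,0,0,0,0.2]]]'
python3 -m handwheel '[[[0,0,0,0,0,0.0005,0.2],[0,0,0,0,0,0.0005,0.2],[0,0,0,0,0,0,0.2]]]'
```

```text
t: 9.93
tcp_pos: [0.5763, -0.0846, 0.0376]
tool_rot: [0.768, 0.64, 0.0, 0.0]
force: [0.1, 0.4, -0.1]
finger_gap: 0.41
gripper_force: 60.8
t: 10.3
tcp_pos: [0.5763, -0.0846, 0.0375]
tool_rot: [0.768, 0.64, 0.0, 0.0]
force: [-2.1, 0.6, 6.9]
finger_gap: 0.41
gripper_force: 61.7
```

Landed at the expected height (contact at TCP 37.5 mm). Release and rise.

```bash
python3 -m handwheel '[[[0,0,0,0,0,0,0.45],[0,0,0,0,0,0,0.5],[0,0,0,0,0,0,0.6],[0,0,0,0,0,0,0.65],[0,0,0,0,0,0,0.65],[0,0,0,0,0,-0.01,0.65],[0,0,0,0,0,-0.03,0.65],[0,0,0,0,0,-0.04,0.65],[0,0,0,0,0,-0.01,0.65],[0,0,0,0,0,0,0.65]]]'
python3 go.py 473.6 189.7 130 -17.4; python3 - <<'E'
from pred import *
save("side","pics/i1.png")
cv2.imwrite('pics/i1c.png',cv2.resize(cv2.imread('pics/i1.png')[205:250,240:285],(600,600),interpolation=2))
z=12;o=W(fx,fy,[(0,30,0)])[0]
b=W(o,-10.4,[(18,22,z+54),(-18,22,z+54),(18,8,z+54),(-18,8,z+54)])
print(crop(proj('side',b),240,205,13.333))
E
```

```text
t: 11.55
tcp_pos: [0.5765, -0.0847, 0.1271]
tool_rot: [0.768, 0.64, 0.0, 0.001]
force: [-0.6, -0.5, -0.2]
finger_gap: 0.646
gripper_force: 0.0
t 11.55 tcp [576.5 -84.7 127.1] F [-0.6 -0.5 -0.2] gap 0.646 grip 0.0
turn [0.1  0.01 7.04] shift now [ 251.4 -150.5   -3.2] shift after turn [ 231.  -180.2   -2.9] q6 -0.16
[[189.0, 262.0], [344.0, 308.0], [219.0, 224.0], [373.0, 269.0]]
```

View pics/i1c.png

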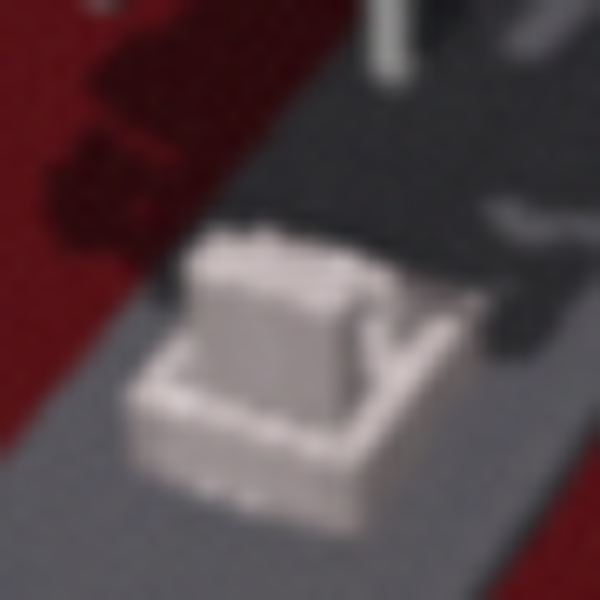

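The bracket is home: leg top corners at (188,265) and (345,300) match the prediction. Next, the block.

```bash
python3 -m handwheel '[[[0,0,7,0,0,0,0.8],[0,0,0,0.015,-0.012,0,0.8],[0,0,0,0.033,-0.0257,0,0.8],[0,0,0,0.04,-0.0312,0,0.8],[0,0,0,0.04,-0.0312,0,0.8],[0,0,0,0.04,-0.0312,0,0.8],[0,0,0,0.035,-0.0273,0,0.8],[0,0,0,0.02,-0.0156,0,0.8],[0,0,0,0.008,-0.006,0.01,0.8],[0,0,0,0,0,0.03,0.8],[0,0,0,0,0,0.02,0.8],[0,0,0,0,0,0,0.8]]]'
python3 go.py 473.6 189.7 11 -17.4
```

```text
t: 13.1
tcp_pos: [0.4713, 0.189, 0.0642]
tool_rot: [0.806, 0.592, -0.002, -0.001]
force: [-0.6, 1.2, -0.4]
finger_gap: 0.795
gripper_force: 0.0
t 13.1 tcp [471.3 189.   64.2] F [-0.6  1.2 -0.4] gap 0.795 grip 0.0
turn [-0.28  0.14  0.05] shift now [ 1.4  2.2 53.2] shift after turn [ 1.3  2.  53.2] q6 0.46
```

```bash
python3 -m handwheel '[[[0,0,0,0,0,0.02,0.8],[0,0,0,0,0,0.018,0.8],[0,0,0,0,0,0.01,0.8],[0,0,0,0,0,0.005,0.8],[0,0,0,0,0,0,0.8],[0,0,0,0,0,0,0.8]]]'
python3 go.py 473.6 189.7 11 -17.4
```

```text
t: 13.85
tcp_pos: [0.4735, 0.1897, 0.0138]
tool_rot: [0.806, 0.592, 0.0, 0.0]
force: [-0.0, -0.5, -0.1]
finger_gap: 0.802
gripper_force: 0.0
t 13.85 tcp [473.5 189.7  13.8] F [-0.  -0.5 -0.1] gap 0.802 grip 0.0
turn [ 0.05 -0.02  0.04] shift now [-0.   0.1  2.8] shift after turn [-0.   0.1  2.8] q6 0.46
```

```bash
python3 -m handwheel '[[[0,0,0,0,0,0.0025,0.7],[0,0,0,0,0,0,0.55],[0,0,0,0,0,0,0.5],[0,0,0,0,0,0,0.45],[0,0,0,0,0,0,0.35],[0,0,0,0,0,0,0.2],[0,0,0,0,0,0,0.2],[0,0,0,0,0,0,0.2],[0,0,0,0,0,0,0.2]]]' 50
python3 go.py 473.6 189.7 11 -17.4
python3 -m handwheel '[[[0,0,0,0,0,-0.01,0.2],[0,0,0,0,0,-0.025,0.2],[0,0,0,0,0,-0.035,0.2],[0,0,0,0,0,-0.03,0.2],[0,0,0,0,0,-0.015,0.2],[0,0,-7,0,0,0,0.2],[0,0,0,0,0,0,0.2]]]' 60
python3 - <<'E'
from pred import *
print((W(fx,fy,[(0,22,0)])*1000).round(1))
E
python3 go.py 572.5 -108.2 127 -10.4
```

```text
t: 14.98
tcp_pos: [0.4732, 0.1897, 0.011]
tool_rot: [0.806, 0.592, 0.0, 0.0]
force: [-1.1, 0.3, 5.3]
finger_gap: 0.412
gripper_force: 51.1
t 14.97 tcp [473.2 189.7  11. ] F [-1.1  0.3  5.3] gap 0.412 grip 51.1
turn [ 0.01 -0.    0.04] shift now [0.1 0.4 0. ] shift after turn [0.1 0.4 0. ] q6 0.46
t: 15.85
tcp_pos: [0.4726, 0.1896, 0.1255]
tool_rot: [0.768, 0.64, -0.0, -0.0]
force: [0.2, 0.5, -2.9]
finger_gap: 0.413
gripper_force: 60.6
[[ 572.5 -108.2    0. ]]
t 15.85 tcp [472.6 189.6 125.5] F [ 0.2  0.5 -2.9] gap 0.413 grip 60.6
turn [-0.06  0.02 -0.04] shift now [-274.7  152.2   -1.5] shift after turn [-274.8  152.    -1.5] q6 0.34
```

```bash
python3 -m handwheel '[[[0,0,0,-0.0148,0.008,0,0.2],[0,0,0,-0.03,0.0166,0,0.2],[0,0,0,-0.04,0.0222,0,0.2],[0,0,0,-0.045,0.025,0,0.2],[0,0,0,-0.045,0.025,0,0.2],[0,0,0,-0.045,0.025,0,0.2],[0,0,0,-0.03,0.0166,0,0.2],[0,0,0,-0.017,0.0093,0,0.2],[0,0,0,-0.008,0.0043,0,0.2],[0,0,0,0,0,0.02,0.2],[0,0,0,0,0,0.015,0.2],[0,0,0,0,0,0,0.2],[0,0,0,0,0,0,0.2],[0,0,0,0,0,0,0.2]]]'
python3 go.py 572.5 -108.2 37 -10.4; python3 - <<'E'
from pred import *
save("side","pics/j1.png")
cv2.imwrite('pics/j1c.png',cv2.resize(cv2.imread('pics/j1.png')[180:240,240:290],(666,800),interpolation=2)[:600])
k=13.333
s=sense();t=s['tcp_pos'];z=t[2]*1000-11
b=W(t[:2],-10.4,[(18,13.5,z),(-18,13.5,z),(-18,-13.5,z),(18,13.5,z+40),(-18,13.5,z+40)])
print('block',crop(proj('side',b),240,180,k))
l=W(W(fx,fy,[(0,30,0)])[0],-10.4,[(18,22,66),(-18,22,66),(18,8,66),(-18,8,66)]);print('leg',crop(proj('side',l),240,180,k))
E
```

```text
t: 17.6
tcp_pos: [0.5738, -0.1079, 0.0915]
tool_rot: [0.768, 0.641, 0.0, 0.001]
force: [0.4, -0.4, -3.0]
finger_gap: 0.414
gripper_force: 60.6
t 17.6 tcp [ 573.8 -107.9   91.5] F [ 0.4 -0.4 -3. ] gap 0.414 grip 60.6
turn [0.08 0.01 0.06] shift now [-0.5 -1.3 54.5] shift after turn [-0.5 -1.2 54.5] q6 -0.2
block [[217.0, 496.0], [372.0, 541.0], [427.0, 469.0], [211.0, 342.0], [369.0, 386.0]]
leg [[189.0, 595.0], [344.0, 641.0], [219.0, 558.0], [373.0, 603.0]]
```

View pics/j1c.png

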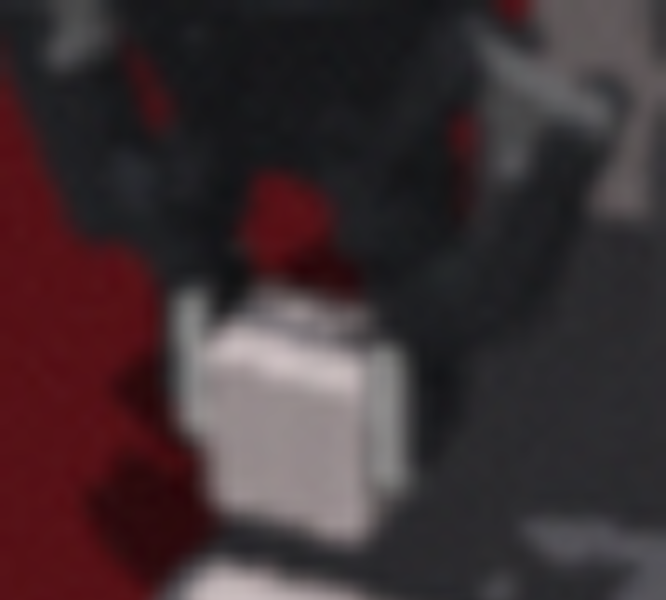

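Block front bottom corners are at (213,495) and (367,545), predicted (217,496) and (372,541), so it is held as expected. Correct and lower.

```bash
python3 -m handwheel '[[[0,0,0,-0.0005,-0.0013,0,0.2],[0,0,0,0,0,0.008,0.2],[0,0,0,0,0,0.008,0.2],[0,0,0,0,0,0.005,0.2],[0,0,0,0,0,0,0.2]]]'
python3 go.py 572.5 -108.2 37 -10.4
python3 -m handwheel '[[[0,0,0,0,0,0.005,0.2],[0,0,0,0,0,0.004,0.2],[0,0,0,0,0,0.004,0.2],[0,0,0,0,0,0.004,0.2],[0,0,0,0,0,0,0.2]]]'
python3 go.py 572.5 -108.2 37 -10.4
```

```text
t: 18.27
tcp_pos: [0.5714, -0.1081, 0.069]
tool_rot: [0.768, 0.64, -0.0, -0.001]
force: [0.3, -0.8, -2.3]
finger_gap: 0.411
gripper_force: 60.6
t 18.27 tcp [ 571.4 -108.1   69. ] F [ 0.3 -0.8 -2.3] gap 0.411 grip 60.6
turn [-0.09 -0.02  0.03] shift now [ 0.1  1.1 32. ] shift after turn [ 0.1  1.1 32. ] q6 -0.2
t: 18.9
tcp_pos: [0.5716, -0.1081, 0.0524]
tool_rot: [0.768, 0.64, -0.0, -0.0]
force: [-0.2, -0.5, -3.3]
finger_gap: 0.411
gripper_force: 60.6
t 18.9 tcp [ 571.6 -108.1   52.4] F [-0.2 -0.5 -3.3] gap 0.411 grip 60.6
turn [-0.05 -0.01  0.04] shift now [ 0.1  0.9 15.4] shift after turn [ 0.1  0.9 15.4] q6 -0.2
```

```bash
python3 -m handwheel '[[[0,0,0,0,0,0.003,0.2],[0,0,0,0,0,0.003,0.2],[0,0,0,0,0,0.003,0.2],[0,0,0,0,0,0.002,0.2],[0,0,0,0,0,0.001,0.2],[0,0,0,0,0,0.001,0.2],[0,0,0,0,0,0,0.2]]]'
python3 -m handwheel '[[[0,0,0,0,0,0.0005,0.2],[0,0,0,0,0,0.0005,0.2],[0,0,0,0,0,0.0005,0.2],[0,0,0,0,0,0,0.2]]]'
python3 go.py 572.5 -108.2 37 -10.4
```

```text
t: 19.77
tcp_pos: [0.5719, -0.1083, 0.0398]
tool_rot: [0.768, 0.64, -0.0, -0.0]
force: [-0.9, 0.3, -2.4]
finger_gap: 0.412
gripper_force: 60.6
t: 20.27
tcp_pos: [0.5719, -0.1083, 0.0383]
tool_rot: [0.768, 0.64, -0.0, -0.0]
force: [0.3, -0.5, -1.9]
finger_gap: 0.411
gripper_force: 60.6
t 20.27 tcp [ 571.9 -108.3   38.3] F [ 0.3 -0.5 -1.9] gap 0.411 grip 60.6
turn [-0.    0.    0.04] shift now [0.2 0.6 1.3] shift after turn [0.2 0.6 1.3] q6 -0.2
```

```bash
python3 -m handwheel '[[[0,0,0,0,0,0.0005,0.2],[0,0,0,0,0,0.0005,0.2],[0,0,0,0,0,0,0.2]]]'
python3 -m handwheel '[[[0,0,0,0,0,0.0005,0.2],[0,0,0,0,0,0.0005,0.2],[0,0,0,0,0,0,0.2]]]'
```

```text
t: 20.65
tcp_pos: [0.5719, -0.1082, 0.0372]
tool_rot: [0.768, 0.64, -0.0, -0.0]
force: [-0.1, 0.8, -1.7]
finger_gap: 0.414
gripper_force: 60.6
t: 21.02
tcp_pos: [0.5719, -0.1083, 0.0371]
tool_rot: [0.768, 0.64, 0.0, 0.0]
force: [-1.9, 0.3, 5.4]
finger_gap: 0.412
gripper_force: 61.5
```

Block landed on the foot (TCP 37.1, expected 37). Release, rise and shut.

```bash
python3 -m handwheel '[[[0,0,0,0,0,0,0.45],[0,0,0,0,0,0,0.5],[0,0,0,0,0,0,0.55],[0,0,0,0,0,0,0.6],[0,0,0,0,0,0,0.6],[0,0,0,0,0,-0.01,0.6],[0,0,0,0,0,-0.03,0.6],[0,0,0,0,0,-0.05,0.6],[0,0,0,0,0,-0.05,0],[0,0,0,0,0,-0.05,0],[0,0,0,0,0,-0.05,0],[0,0,0,0,0,-0.033,0],[0,0,0,0,0,0,0],[0,0,0,0,0,0,0],[0,0,0,0,0,0,0]]]'
python3 - <<'E'
from pred import *
save("side","pics/k1.png");save("top","pics/k1t.png")
A=cv2.imread('pics/k1.png');B=cv2.imread('pics/k1t.png')
c=np.zeros((600,800,3),np.uint8)
c[:,:400]=cv2.resize(A[205:250,240:270],(400,600),interpolation=2)
c[:400,400:]=cv2.resize(A[120:260,220:360],(400,400),interpolation=2)
cv2.imwrite('pics/k1c.png',c)
l=W(W(fx,fy,[(0,30,0)])[0],-10.4,[(18,22,66),(-18,22,66),(18,5.5,66),(-18,5.5,66),(18,-21.5,66),(-18,-21.5,66)]);print('tops',crop(proj('side',l),240,205,13.333))
for a in np.radians([71.6]):
  print((W(fx,fy,[(0,-108.5,252),(0,-150,300)])*1000).round(1))
E
python3 go.py 541 -277 310 -10.4
```

```text
t: 22.9
tcp_pos: [0.5708, -0.1079, 0.3075]
tool_rot: [0.768, 0.64, -0.001, -0.002]
force: [-0.0, 0.8, 0.5]
finger_gap: 0.001
gripper_force: 0.0
tops [[189.0, 262.0], [344.0, 308.0], [225.0, 218.0], [378.0, 263.0], [282.0, 147.0], [433.0, 190.0]]
[[ 548.9 -236.5  252. ]
 [ 541.4 -277.3  300. ]]
t 23.0 tcp [ 571.2 -108.   307.7] F [-0.2 -0.1  0.8] gap 0.001 grip 0.0
turn [-0.18 -0.04  0.03] shift now [-171.6    0.7   -2.4] shift after turn [-171.6    0.8   -2.3] q6 -0.2
```

View pics/k1c.png

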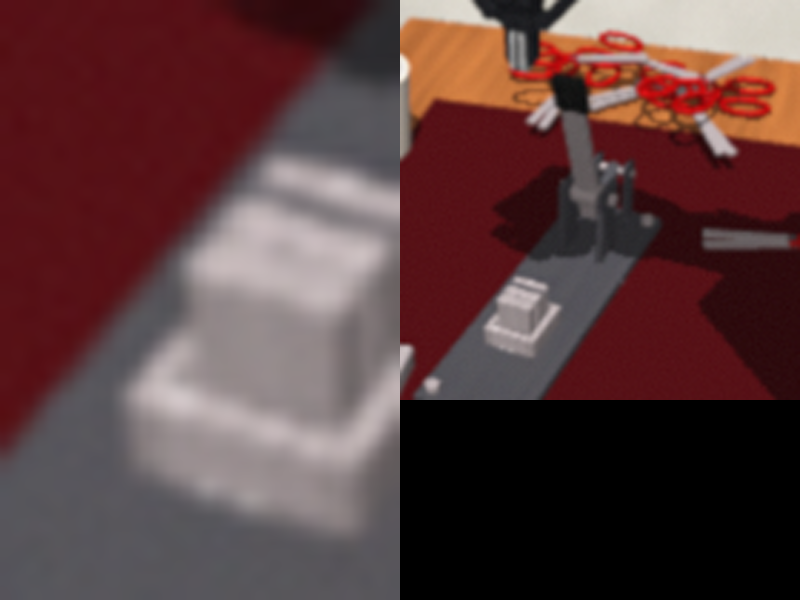

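The block top is flush with the leg and seated, groove at crop ≈(330,195). The lever stands open, with its black paddle at right-panel (572,95). That uses up the 10 pictures; from here I use forces and image numbers. Next I go over and behind the lever and tilt.

```bash
python3 -m handwheel '[[[0,0,0,-0.015,0,0,0],[0,0,0,-0.03,0,0,0],[0,0,0,-0.04,0,0,0],[0,0,0,-0.04,0,0,0],[0,0,0,-0.03,0,0,0],[0,0,0,-0.0165,0,0,0],[0,0,0,0,0,0,0],[0,8,0,0,0,0,0],[0,8,0,0,0,0,0],[0,8,0,0,0,0,0],[0,8,0,0,0,0,0],[0,8,0,0,0,0,0],[0,0,0,0,0,0,0],[0,0,0,0,0,0,0]]]'
cat > fpos.py <<'E'
from pred import *
s=sense();c,n=np.cos(np.radians(fy)),np.sin(np.radians(fy));d=s['tcp_pos'][:2]-fx
M=R.from_quat(s['tool_rot']).as_matrix()
zf=[M[:2,2]@[c,n],M[:2,2]@[-n,c],M[2,2]]
x,y,z=[(d@[c,n])*1e3,(d@[-n,c])*1e3,s['tcp_pos'][2]*1e3]
print('t',round(s['t'],2),'fixture xyz',np.round([x,y,z],1),'tool z',np.round(zf,3),'F',s['force'].round(1),'q',s['q'].round(2))
print('tip elev deg',np.degrees(np.arctan2(z-85,y+130)).round(1),'radius',np.hypot(z-85,y+130).round(1))
E
python3 fpos.py
```

```text
t: 24.75
tcp_pos: [0.5414, -0.2759, 0.3097]
tool_rot: [0.721, 0.602, 0.262, -0.219]
force: [0.3, -0.5, -0.5]
finger_gap: -0.0
gripper_force: 0.0
t 24.75 fixture xyz [-3.000e-01 -1.486e+02  3.097e+02] tool z [-0.001  0.642 -0.767] F [ 0.3 -0.5 -0.5] q [-0.9   0.61  1.25  0.51  1.76 -0.75]
tip elev deg 94.7 radius 225.4
```

```bash
python3 - <<'E'
import numpy as np
P=lambda t,h=7:np.array([-130+152.5*np.cos(t)-h*np.sin(t),85+152.5*np.sin(t)+h*np.cos(t)])
def rows(a,b,n,f,start=None):
    f=np.radians(f);p=P(np.radians(a)) if start is None else np.array(start)
    for t in np.linspace(a,b,n+1)[1:]:
        q=P(np.radians(t));d=q-p;p=q
        print(round(t,1),'tx %.1f tz %.1f'%(d[0]*np.cos(f)+d[1]*np.sin(f),d[0]*np.sin(f)-d[1]*np.cos(f)),q.round(1))
rows(72,72,1,40,(-108.6,252));rows(72,45,8,40);print();rows(45,20,7,24);print();rows(20,2,6,8)
E
python3 -m handwheel '[[[0,0,0,-0.002,0,0.02,0],[0,0,0,-0.0025,0,0.03,0],[0,0,0,-0.002,0,0.02,0],[0,0,0,0,0,0,0],[0,0,0,0,0,0,0]]]'
python3 fpos.py
```

```text
72.0 tx 1.9 tz 27.4 [-89.5 232.2]
68.6 tx 4.9 tz 7.5 [-80.9 229.6]
65.2 tx 4.4 tz 7.8 [-72.5 226.4]
61.9 tx 4.0 tz 8.1 [-64.3 222.8]
58.5 tx 3.5 tz 8.3 [-56.3 218.7]
55.1 tx 3.0 tz 8.5 [-48.5 214.1]
51.8 tx 2.5 tz 8.6 [-41.1 209.1]
48.4 tx 2.0 tz 8.8 [-33.9 203.6]
45.0 tx 1.5 tz 8.9 [-27.1 197.8]

41.4 tx 3.5 tz 8.8 [-20.3 191.2]
37.9 tx 3.0 tz 9.0 [-13.9 184.1]
34.3 tx 2.4 tz 9.2 [ -7.9 176.7]
30.7 tx 1.8 tz 9.3 [ -2.5 168.9]
27.1 tx 1.3 tz 9.4 [  2.5 160.8]
23.6 tx 0.7 tz 9.5 [  7.  152.4]
20.0 tx 0.1 tz 9.5 [ 10.9 143.7]

17.0 tx 1.8 tz 7.8 [ 13.8 136.3]
14.0 tx 1.4 tz 7.9 [ 16.3 128.7]
11.0 tx 1.0 tz 7.9 [ 18.4 121. ]
8.0 tx 0.6 tz 8.0 [ 20.  113.2]
5.0 tx 0.2 tz 8.0 [ 21.3 105.3]
2.0 tx -0.3 tz 8.0 [22.2 97.3]
t: 25.38
tcp_pos: [0.5489, -0.2375, 0.2529]
tool_rot: [0.721, 0.603, 0.262, -0.218]
force: [0.1, -0.2, 0.4]
finger_gap: 0.001
gripper_force: 0.0
t 25.38 fixture xyz [ 2.000e-01 -1.095e+02  2.529e+02] tool z [ 0.001  0.641 -0.767] F [ 0.1 -0.2  0.4] q [-0.86  0.64  1.36  0.52  1.62 -0.78]
tip elev deg 83.0 radius 169.1
```

```bash
python3 -m handwheel '[[[0,0,0,0.001,0,0.014,0],[0,0,0,0.001,0,0.014,0],[0,0,0,0.005,0,0.0075,0],[0,0,0,0.0045,0,0.008,0],[0,0,0,0.004,0,0.008,0],[0,0,0,0.0035,0,0.0083,0],[0,0,0,0.003,0,0.0085,0]]]'
python3 fpos.py
```

```text
t: 26.25
tcp_pos: [0.5593, -0.1799, 0.2126]
tool_rot: [0.723, 0.602, 0.261, -0.217]
force: [-1.8, -6.8, 0.1]
finger_gap: 0.002
gripper_force: 3.4
t 26.25 fixture xyz [ -0.  -51.  212.6] tool z [ 0.001  0.638 -0.77 ] F [-1.8 -6.8  0.1] q [-0.78  0.65  1.47  0.56  1.48 -0.79]
tip elev deg 58.2 radius 150.1
```

```bash
python3 -m handwheel '[[[0,0,0,0.0025,0,0.0086,0],[0,0,0,0.002,0,0.0088,0],[0,0,0,0.0015,0,0.009,0],[0,-8,0,0,0,0,0],[0,-8,0,0,0,0,0],[0,0,0,0.0035,0,0.0088,0],[0,0,0,0.003,0,0.009,0],[0,0,0,0.0024,0,0.0092,0],[0,0,0,0.0018,0,0.0093,0]]]'
python3 fpos.py
```

```text
t: 27.38
tcp_pos: [0.5686, -0.1336, 0.1689]
tool_rot: [0.751, 0.627, 0.16, -0.131]
force: [-0.1, -3.8, 4.3]
finger_gap: -0.003
gripper_force: 3.2
t 27.38 fixture xyz [  0.8  -3.7 168.9] tool z [ 0.003  0.404 -0.915] F [-0.1 -3.8  4.3] q [-0.62  0.61  1.57  0.41  1.18 -0.64]
tip elev deg 33.6 radius 151.7
```

```bash
python3 -m handwheel '[[[0,0,0,0.0013,0,0.0094,0],[0,0,0,0.0007,0,0.0095,0],[0,0,0,0,0,0.0095,0],[0,-8,0,0,0,0,0],[0,-8,0,0,0,0,0],[0,0,0,0.0018,0,0.0078,0],[0,0,0,0.0014,0,0.008,0],[0,0,0,0.001,0,0.008,0],[0,0,0,0.0005,0,0.008,0],[0,0,0,0,0,0,0]]]'
python3 fpos.py
```

```text
t: 28.62
tcp_pos: [0.5703, -0.1103, 0.1106]
tool_rot: [0.766, 0.639, 0.053, -0.046]
force: [-0.5, 0.2, 0.5]
finger_gap: 0.004
gripper_force: 0.0
t 28.62 fixture xyz [ -1.7  19.5 110.6] tool z [-0.003  0.14  -0.99 ] F [-0.5  0.2  0.5] q [-0.45  0.64  1.64  0.17  0.91 -0.38]
tip elev deg 9.7 radius 151.7
```

```bash
python3 -m handwheel '[[[0,0,0,0,0,0.003,0],[0,0,0,0,0,0.003,0],[0,0,0,0,0,0.002,0],[0,0,0,0,0,0,0]]]'
python3 fpos.py
python3 -m handwheel '[[[0,0,0,0,0,0.002,0],[0,0,0,0,0,0.001,0],[0,0,0,0,0,0,0]]]'
python3 fpos.py
```

```text
t: 29.12
tcp_pos: [0.5716, -0.1092, 0.1042]
tool_rot: [0.766, 0.639, 0.054, -0.045]
force: [0.0, -0.8, 0.3]
finger_gap: -0.001
gripper_force: 0.0
t 29.12 fixture xyz [ -0.6  20.8 104.2] tool z [-0.     0.139 -0.99 ] F [ 0.  -0.8  0.3] q [-0.45  0.65  1.65  0.17  0.89 -0.38]
tip elev deg 7.3 radius 152.0
t: 29.5
tcp_pos: [0.5717, -0.1088, 0.1012]
tool_rot: [0.766, 0.639, 0.054, -0.045]
force: [-0.1, 0.9, 0.2]
finger_gap: -0.005
gripper_force: 0.0
t 29.5 fixture xyz [ -0.6  21.2 101.2] tool z [-0.     0.139 -0.99 ] F [-0.1  0.9  0.2] q [-0.45  0.65  1.65  0.17  0.89 -0.38]
tip elev deg 6.1 radius 152.1
```

No resistance, so the detent seems to have taken the lever. Retreat and verify from the images.

```bash
python3 -m handwheel '[[[0,0,0,0,0,-0.02,0],[0,0,0,0,0,-0.05,0],[0,0,0,0,0,-0.05,0],[0,0,0,0,0,-0.05,0],[0,-8,0,0,0,-0.02,0],[0,0,0,-0.01,-0.03,0,0],[0,0,0,0,-0.05,0,0],[0,0,0,0,-0.04,0,0],[0,0,0,0,0,0,0],[0,0,0,0,0,0,0],[0,0,0,0,0,0,0],[0,0,0,0,0,0,0]]]'
python3 fpos.py; python3 - <<'E'
from pred import *
a=save("side","pics/m.png").astype(int);b=cv2.imread("pics/k1.png")[:,:,::-1].astype(int)
def pad(th):
    t=np.radians(th);u=np.array([np.cos(t),np.sin(t)]);n=np.array([-u[1],u[0]])
    P=[(x,*(np.array([-130,85])+r*u+8*n)) for x in(-18,0,18) for r in(132,152,173)]
    return proj('side',W(fx,fy,P))
for th in(71.6,6,0):
    p=pad(th).round().astype(int);print(th,'px',p[4],'before',b[p[:,1],p[:,0]].mean(1).round(),'now',a[p[:,1],p[:,0]].mean(1).round())
d=a[195:250,225:300].max(2)<60   # black rubber blob now
n,l,st,ce=cv2.connectedComponentsWithStats(d.astype(np.uint8));print([(s[:5].tolist(),(c+[225,195]).round(1).tolist()) for s,c in zip(st[1:],ce[1:]) if s[4]>15])
print('pred level corners',pad(0).round(1).tolist())
E
```

```text
t: 31.0
tcp_pos: [0.448, -0.1234, 0.2893]
tool_rot: [0.768, 0.64, 0.0, 0.0]
force: [0.8, -0.6, -0.8]
finger_gap: 0.001
gripper_force: 0.0
t 31.0 fixture xyz [-119.7  -15.5  289.3] tool z [ 0. -0. -1.] F [ 0.8 -0.6 -0.8] q [-0.51  0.23  1.74  0.    1.16 -0.33]
tip elev deg 60.7 radius 234.2
71.6 px [281 150] before [157. 115.  83.  17.  21.  45.  18.  18.  69.] now [164. 115.  84. 165.  81.  61. 172. 120.  72.]
6 px [264 207] before [45. 45. 86. 24. 23. 43. 23. 28. 42.] now [183. 187.  34. 166. 155.  35.  43.  43.  43.]
0 px [264 212] before [ 83.  89. 136.  45.  87. 107.  26.  41.  43.] now [ 87.  28.  30. 198.  34.  36.  42.  39.  40.]
[([30, 0, 34, 28, 333], [272.4, 211.2]), ([65, 0, 10, 15, 128], [294.9, 201.6])]
pred level corners [[273.0, 209.9], [269.9, 213.8], [266.6, 218.1], [267.2, 208.3], [264.1, 212.2], [260.7, 216.4], [261.5, 206.7], [258.3, 210.6], [254.9, 214.7]]
```

The lever is down: dark paddle pixels lie at the level position, and the open position is clear. It stayed down while I retreated and the robot touches nothing.

```bash
python3 -c "
from station import sign_off;print(sign_off())"
```

```text
the job is handed in; nothing more can be done
None
```

The job is handed in at about 31 s: the bracket and block sit home in the pocket, the lever is latched down over them, and the robot touches nothing; I moved none of the other items.

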